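# Pin the shaker, try its lid, free the catch if caught, hold the lid open

### The arm

A 6-joint arm with a two-finger parallel gripper is mounted at the origin on the work surface. World frame = base frame: x ahead of the robot, y to its left, z up, the work surface at z = 0. Lengths are in m, angles in degrees, forces in N, time in s.
With the tool pointing down it reaches from about 0.3 to 0.85 m from the base axis. Payload 4.2 kg.
Tool frame: the origin (TCP) lies midway between the tips of the shut fingers; the grasp point (between the pads) lies 19 mm behind it; z points along the fingers, y is the line along which they close (so a half turn about z gives the same grasp; the last joint's range is limited). The gripper opens to 91 mm and grips with 3 to 60 N. Pads are 32 mm wide; open, the fingers measure 118 mm over their backs; the gripper's body (76 mm by 178 mm) begins 60 mm behind the grasp point.
Start: joints at [68.182, 18.312, 89.639, -0, 72.044, -1.146], TCP at [0.203, 0.538, 0.191] pointing down, gripper open.
Joint ranges: [-177.97, 177.97], [-48.28, 115.42], [12.27, 149.76], [-77.06, 257.06], [2.81, 150.46], [-146.56, 146.56]. Speed limits (degrees/s): [147.25, 147.25, 180, 180, 180, 180].

### API

Orientations are given as [roll, pitch, yaw] about the fixed x, y, z axes, in that order (R = Rz(yaw) Ry(pitch) Rx(roll)).
In Python, from rig import r gives the robot as it stands. Calls block until the motion is done:
- r.move_pose(position, orientation): joint-space move of the TCP to a pose.
- r.move_l(position, attitude=None, vel=0.15, guard=None): straight line of the TCP; attitude=None keeps the orientation; vel is the mean speed in m/s. With guard (N) it stops when the force on the tool has changed by that much, and returns True; else False.
- r.goto_joints(angles): joint-space move.
- r.ungrasp() and r.close_gripper(newtons=None): open the fingers fully, or close them until they stop; newtons is the grip in N (None keeps the last).
- r.wait(seconds).
- r.solve_ik(position, orientation): joint angles nearest the present ones, or None.
- r.observe(): the state.
- r.camera(name): name is "scene" or "top"; returns the picture (480x640x3 uint8, red, green, blue); there is no depth.
- r.camera_model(name): a dict with "K" (3x3 intrinsics, pixels), "world_to_cam" (4x4, takes a point from world to camera coordinates). Camera axes: x right, y down, z forward; pixel columns grow to the right and rows downward; lengths in m; the calibration is good to about 2 mm. A picture is of the moment at which its call begins. camera_model takes no time and is no camera call.
A pose or a line that the arm cannot do raises r.Unreachable and nothing moves.
- r.hand_in(): hands the job in; it is judged then, once.
The state is a dict: "time_s": time; "joints": joint angles; "dq": joint speeds; "joint_torque": joint torques, N m; "position": TCP position; "orientation": TCP orientation; "wrist_force": force on the tool from outside, world axes, zero at the start; "ft_torque": the same for the moment, N m; "opening": finger opening in m; "grip_force": force on a finger pad.
Only numpy, scipy, OpenCV 4.12 (cv2) and the standard library are available. Lean on these libraries where they do the work, as an engineer would, in place of code of your own. Each camera call takes 0.05 s, during which the arm holds its last target. There are 200 camera calls.

### The job

Lock the bench shaker's sliding platform by putting the loose steel lock pin from the rack fully home through the two holes at the shaker's side, and let go of it. Then tug the tube box's lid up lightly by its tongue, before touching the release slide, to learn whether the lid is caught; if it is, do not force it but slide the release knob all the way outwards to free it. Raise the lid by its tongue about halfway (some 50 degrees) and finish still gripping the tongue and holding the lid up; leave everything else on the bench where it is.

Things in the scene. Friction and masses are not known exactly. Their poses are not given: they have to be found in the camera images.
- shaker: Grey bench shaker fixed to the bench, 220 (x) x 260 (y) mm, 50 mm tall. Origin: centre of its underside, on the bench; -x is its front (faces the robot), +y its left. Its platform carries a white open tube box, 150 x 220 mm, centred on the shaker, walls up to z 122 mm, with a grey lid, top at z 131 mm, hinged at the back (+x).
- platform (a joint): Shift in m of the shaker's aluminium platform (200 x 250 mm, top at z 62 mm, with tube box, lid and latch on it) along the shaker's y: 0 at home, where springs (400 N/m) keep it; it yields up to 0.008 either way until pinned.
- lock_hole (a point): On the axis of the two lock-pin holes, at the upper one's mouth, z 62 mm, shaker (-60, 154) mm, at its left side. Upper hole: in the platform's 10 mm ear (z 52-62); lower: in the base's 12 mm ear (z 38-50); both vertical, 12 mm diameter, in line when the platform is home, free below down to the bench. Tube box wall 44 mm from the axis. Axes as the shaker's.
- pin: Loose steel lock pin, 60 g, upright in one of the rack's three holes (varies). Origin: its lower tip; z up along it. From the tip: 45 mm shank, 10 mm diameter, chamfered 3 mm; collar 22 mm wide, 4 mm thick; round grip 16 mm wide, 30 mm long, centre at 64, top at 79 mm. In the rack the tip is 5 mm over the bench; fully home, collar on the upper ear, it is 45 mm below point lock_hole.
- rack: White rack block fixed to the bench, 190 (x) x 60 (y) x 50 mm tall, with three through holes of 12 mm in a row along its x at -60, 0 and +60 mm. Holds the pin and two capped tubes. Origin: centre of its underside.
- lid (a joint): Lid angle in rad, 0 closed, grows as the front edge rises; hinge axis along the shaker's y at shaker x +79, z 127 mm; stop at 1.8. About 0.4 kg (varies); falls shut when let go; a free lid needs 2 to 4 N at the tongue. A caught lid rises only about 0.035 rad (6 mm at the tongue) and meets its catch; a free lid keeps rising. Whether it is caught cannot be seen.
- tongue_grip (a point): Grip point of the lid's tongue: a black bar, 22 mm wide (y), 14 mm thick, 44 mm of it free in front of the lid's edge, at shaker y +35 mm. Point at mid width and thickness, 20 mm from the free end; lid closed: z 130 mm, shaker x -104, i.e. 183 mm in front of and 3 mm above the hinge axis. Axes as the lid's (tilt with it). 50 mm free on either side, 55 mm below.
- tongue: The same tongue as a part, fixed to the lid. Origin 25 mm behind the grip point (lid closed: shaker x -79, y +35, z 130 mm).
- release (a joint): Position of the release slide in m: 0 at home, grows as it is pushed outwards, along the shaker's -y, to its stop at 0.016. It stays where left; about 2 N of friction. By 0.015 it has pushed the catch clear, and the catch then stays clear wherever the slide goes. Always at 0 at the start, caught or not.
- release_knob (a point): On the release slide's knob: an upright black thumb post, 16 (x) x 14 (y) mm, 32 mm tall, standing on the latch housing, at shaker (-97, -93) mm when home. The point is on its axis, 6 mm under its top (top at z 154 mm). Axes as the shaker's.
- latch: White latch housing on the tube box's front, the catch hidden inside: shaker x -120 to -75, y -126 to -30, z 68 to 122 mm. A small flap of the lid (26 mm wide, at shaker y -41, top z 131 mm) enters it. Its origin is the shaker's. Neither it nor its catch may be loaded with over 40 N.
- tube_a: Capped white tube standing in the rack, 10 mm shank, 15 mm cap, 57 mm long; a bystander. Origin at its tip.
- tube_b: Another tube like tube_a; a bystander.
- marker: Black marker pen lying in front of the shaker, 130 mm long, 16 mm thick; a bystander.
- strip_block: Blue cooling block with rows of small white tube caps, 75 x 50 x 28 mm, in front; a bystander.
- tip_box: Black pipette-tip box with a red insert, 85 x 120 x 59 mm, to the right; a bystander.
- jar: Glass jar, 70 mm across, 100 mm tall, at the back left; a bystander.
- pipette: Pipette lying at the right, 240 mm long, 26 mm tall; a bystander.

How it is judged (in metres and radians):
On the way, in this order (a step that is already met when the one before it is completed fails the run):
1. the lock pin is fully home through both holes and let go (horizontal distance between pin and lock_hole below 0.004 m and z of pin in the frame of lock_hole below -0.04 m and angle between pin's own z axis and vertical below 0.12 rad and contact force between the fingers and pin below 0.1 N), for 0.3 s.
2. the lid is tugged up by its tongue, the release slide still untouched (value of joint lid above 0.018 rad and value of joint release below 0.004 m and contact force between the fingers and tongue above 0.5 N), for 0.1 s.
At the end, for the whole second after the job is handed in: The lid is held between 0.6 and 1.15 rad (35 to 65 degrees) open by the fingers on its tongue (contact over 1 N), not falling; the pin is still fully home (axis within 4 mm of the holes', collar within 5 mm of the ear, upright within 7 degrees) and not touched by the robot (horizontal distance between pin and lock_hole below 0.004 m and z of pin in the frame of lock_hole below -0.04 m and angle between pin's own z axis and vertical below 0.12 rad and contact force between the arm and pin below 0.1 N and value of joint lid between 0.6 and 1.15 rad and contact force between the fingers and tongue above 1 N); the arm keeps its last pose, push and grip.
It fails at once if the catch or its housing is loaded with more than 40 N (lid forced against its catch) (contact force between latch and anything else above 40 N).
It fails at once if a bystander is moved more than 30 mm (distance of any of tube_a, tube_b, marker, strip_block, tip_box, jar, pipette from where it was at the start of the episode above 0.03 m).
It also fails if it takes over 72 s, if anything falls off the work surface, if the arm or the gripper's body presses on something with over 40 N, if the wrist force passes 120 N, or if a joint passes its speed limit or range.

## Working session

There is one attempt and no reset: what is moved stays moved. The work goes in short steps, each a Python script; the robot and the scene stay as the last script left them, time stands still between calls to the robot, and variables do not carry over. Pictures are saved under pics/ and viewed, at most 10 in all, crops included, and the job is handed in when it is done.

```bash
mkdir -p pics; python3 - <<'E'
from rig import r
import cv2,numpy as np
for n in("scene","top"):
    cv2.imwrite(f"pics/{n}0.png",r.camera(n)[:,:,::-1]); m=r.camera_model(n)
    print(n,np.round(m["K"],1).tolist(),np.round(m["world_to_cam"],4).tolist())
s=r.observe();print(s)
E
```

```text
scene [[482.2, 0.0, 314.2], [0.0, 482.2, 237.6], [0.0, 0.0, 1.0]] [[-0.8355, 0.5495, 0.0004, 0.5043], [0.3588, 0.5461, -0.757, -0.1121], [-0.4163, -0.6323, -0.6534, 1.3981], [0.0, 0.0, 0.0, 1.0]]
top [[456.4, 0.0, 327.9], [0.0, 456.4, 240.1], [0.0, 0.0, 1.0]] [[0.0233, -0.9997, 0.0121, -0.0535], [-0.9851, -0.0251, -0.1703, 0.583], [0.1706, -0.008, -0.9853, 1.035], [0.0, 0.0, 0.0, 1.0]]
{'time_s': 0.1, 'joints': array([ 6.81817288e+01,  1.83451101e+01,  8.97004526e+01,  3.53753604e-04,
        7.20433277e+01, -1.14869846e+00]), 'dq': array([ 0.02580922, -0.11315338, -0.13763247, -0.0645221 , -0.02433761,
       -0.00808043]), 'joint_torque': array([-8.59438387e-06, -4.13336527e+01, -2.32505769e+01,  7.27033569e-02,
        4.22673952e-02, -8.06987100e-05]), 'position': array([0.20280133, 0.53751855, 0.19042611]), 'orientation': array([-1.79911134e+02, -2.11829129e-03,  1.59330316e+02]), 'wrist_force': array([ 0.04271031, -0.33074546, -0.55789258]), 'ft_torque': array([0.01273905, 0.01931124, 0.02749848]), 'grip_force': 0.0, 'opening': 0.09123284554336851}
```

View pics/scene0.png

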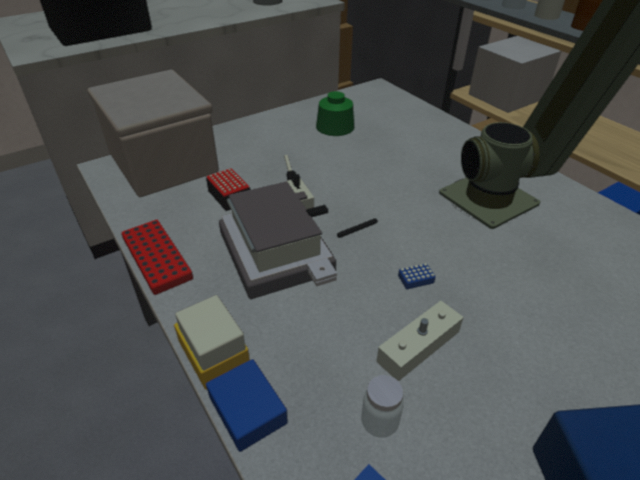

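View pics/top0.png

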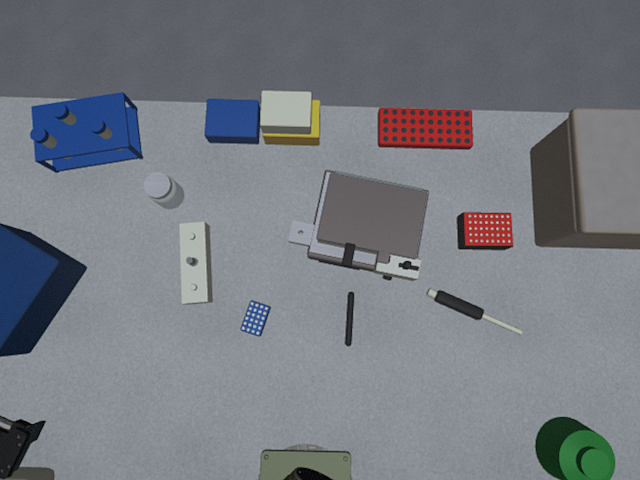

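The pin (grey grip) is in the rack's middle hole, at about (191,261) in the top view and (424,325) in the scene view. The ear with the hole is at about (301,232) in the top view. I'll enlarge both areas to measure them.

```bash
python3 - <<'E'
import cv2,numpy as np
t=cv2.imread("pics/top0.png");s=cv2.imread("pics/scene0.png")
f=lambda im,x,y,w,h,k:cv2.resize(im[y:y+h,x:x+w],None,fx=k,fy=k,interpolation=cv2.INTER_CUBIC)
cv2.imwrite("pics/t1.png",f(t,280,165,160,120,5))
a=f(t,170,215,50,100,6);b=f(s,370,290,100,100,4)
b=cv2.copyMakeBorder(b,0,200,0,0,cv2.BORDER_CONSTANT);cv2.imwrite("pics/rack1.png",np.hstack([a,b]))
cv2.imwrite("pics/s1.png",f(s,215,170,140,130,4.5))
E
```

```text
(no output)
```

View pics/t1.png

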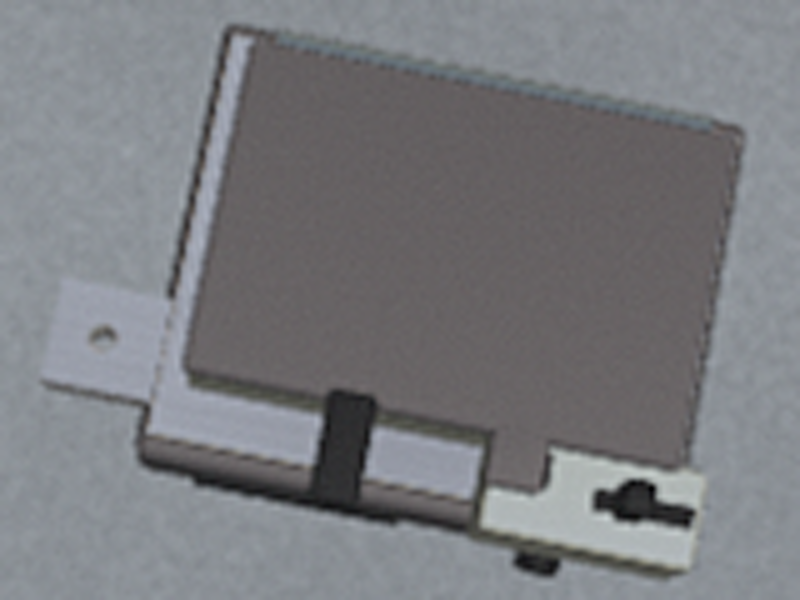

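View pics/rack1.png

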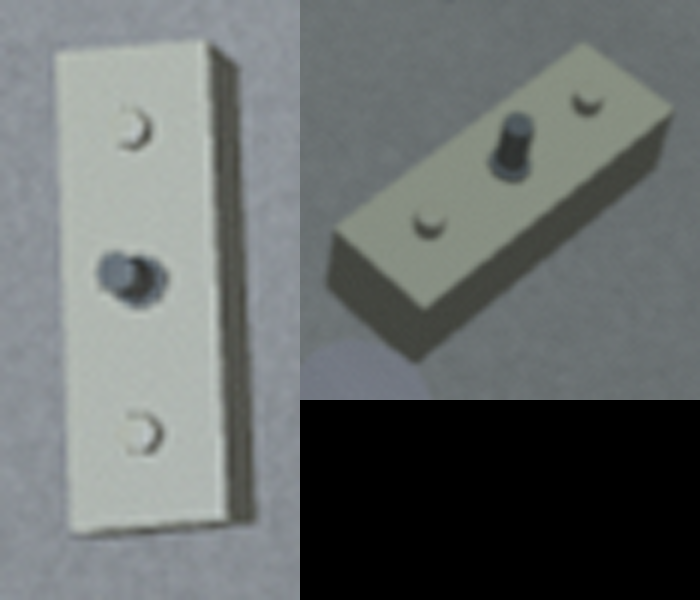

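View pics/s1.png

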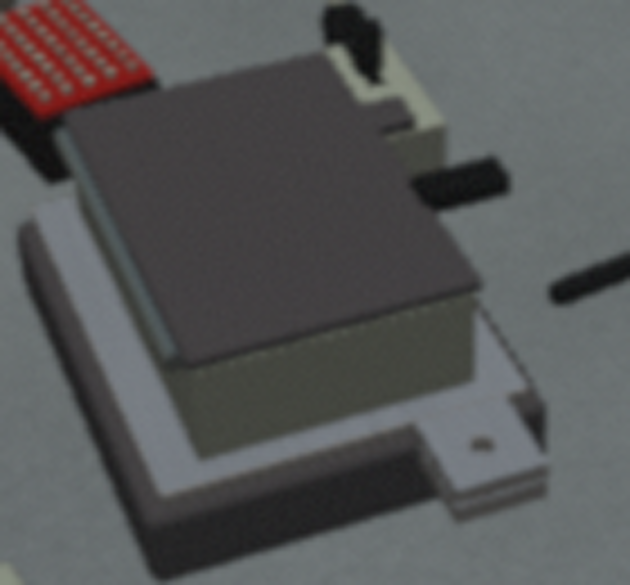

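The top crop (x5) shows the hole at (103,337), the tongue's free end at about (338,500) and the knob top at about (634,495). The lid corners are at (188,375), (255,35), (742,132) and (688,467). In the scene crop (x4.5) the hole is at (482,445). The pin's grip top is at (121,271) in the top rack crop and (217,123) in the scene rack crop.

```bash
cat > h.py <<'E'
from rig import r
import numpy as np,cv2
def ray(n,uv):
    m=r.camera_model(n);K=np.array(m["K"]);T=np.array(m["world_to_cam"]);R=T[:3,:3]
    return -R.T@T[:3,3], R.T@np.linalg.solve(K,[uv[0],uv[1],1.])
def onz(n,uv,z):
    o,d=ray(n,uv);return o+d*(z-o[2])/d[2]
def proj(n,p):
    m=r.camera_model(n);q=np.array(m["world_to_cam"])@np.r_[p,1];q=np.array(m["K"])@q[:3];return q[:2]/q[2]
E
python3 - <<'E'
from h import *
np.set_printoptions(precision=4,suppress=True)
T=lambda u,v:((u+.5)/5-.5+280,(v+.5)/5-.5+165)
S=lambda u,v:((u+.5)/4.5-.5+215,(v+.5)/4.5-.5+170)
t=cv2.imread("pics/top0.png",0).astype(float);s=cv2.imread("pics/scene0.png",0).astype(float)
def blob(im,c,w):
    x,y=int(round(c[0])),int(round(c[1]));p=im[y-w:y+w+1,x-w:x+w+1];k=np.clip(np.median(p)-8-p,0,None)
    g=np.mgrid[-w:w+1,-w:w+1];return (x+(k*g[1]).sum()/k.sum(),y+(k*g[0]).sum()/k.sum())
ht=blob(t,T(103,337),4);hs=blob(s,S(482,445),4)
print("hole",ht,onz("top",ht,.062),onz("top",T(103,337),.062),hs,onz("scene",hs,.062))
C=[onz("top",T(*c),.131) for c in[(188,375),(255,35),(742,132),(688,467)]]
print("lid",np.array(C))
for i,j in((0,3),(1,2),(0,1),(3,2)):
    d=C[j]-C[i];print(np.hypot(d[0],d[1]),np.degrees(np.arctan2(d[1],d[0])))
# front edge of lid
d=onz("top",T(487,434),.131)-onz("top",T(190,375),.131);print("front",np.degrees(np.arctan2(d[1],d[0])))
print("knob",onz("top",T(636,492),.154),"tongue end",onz("top",T(338,500),.137))
print("pin",onz("top",(170+121.5/6-.5,215+271.5/6-.5),.084),onz("scene",(370+217.5/4-.5,290+123.5/4-.5),.084))
rk=[onz("top",(170+(u+.5)/6-.5,215+(v+.5)/6-.5),.05) for u,v in((57,52),(207,42),(227,520),(72,533))]
print("rack",np.mean(rk,0),np.array(rk))
E
```

```text
hole (np.float64(300.2416), np.float64(231.4128)) [0.6013 0.0266 0.062 ] [0.5999 0.0266 0.062 ] (np.float64(321.73509933774835), np.float64(268.4128035320088)) [0.5995 0.025  0.062 ]
lid [[ 0.5707 -0.015   0.131 ]
 [ 0.7272 -0.041   0.131 ]
 [ 0.6878 -0.2608  0.131 ]
 [ 0.5354 -0.2349  0.131 ]]
0.22272433473345626 -99.11885531776039
0.22328125566051946 -100.1654883289929
0.15866177347466634 -9.42191067170133
0.15458703192236287 -9.62251266297397
front -99.93984916274839
knob [ 0.5209 -0.2078  0.154 ] tongue end [ 0.5164 -0.0816  0.137 ]
pin [0.5249 0.2746 0.084 ] [0.5257 0.2751 0.084 ]
rack [0.5245 0.2766 0.05  ] [[0.616  0.3165 0.05  ]
 [0.6216 0.2574 0.05  ]
 [0.4333 0.2366 0.05  ]
 [0.427  0.2958 0.05  ]]
```

```bash
python3 - <<'E'
from h import *
np.set_printoptions(precision=4,suppress=True)
p=np.array([.5252,.2750])
o=min([[180,0,6.25],[180,0,-173.75]],key=lambda q:abs(r.solve_ik([*p,.16],q)[5]) if r.solve_ik([*p,.16],q) is not None else 999)
r.move_pose([*p,.16],o)
print(r.move_l([*p,.059],vel=.12,guard=8))
r.close_gripper(20)
s=r.observe();print(s["position"],s["opening"],s["grip_force"],s["wrist_force"])
r.move_l([*p,.16],vel=.12)
s=r.observe();print(s["time_s"],s["opening"],s["grip_force"],s["wrist_force"],s["orientation"])
r.move_pose([.600,.0265,.150],[180,0,80.4])
s=r.observe();print(s["time_s"],s["position"],s["wrist_force"],s["joints"],s["opening"])
im=r.camera("scene")[:,:,::-1];cv2.imwrite("pics/s2.png",cv2.resize(im[140:300,240:400],None,fx=3.7,fy=3.7,interpolation=cv2.INTER_CUBIC))
E
```

```text
False
[0.5252 0.2751 0.059 ] 0.013200812372003684 19.999336302280426 [ 0.1317 -0.1534  0.1495]
4.8083 0.013529427249245243 19.99141663312912 [ 0.9175 -0.6763 -0.3967] [-179.9626   -0.0935 -173.7516]
6.0833 [0.5998 0.027  0.1496] [ 0.0961 -0.257  -0.4693] [ 1.4661 22.2036 89.882   0.0201 67.9573 10.9931] 0.013316999396732523
```

View pics/s2.png

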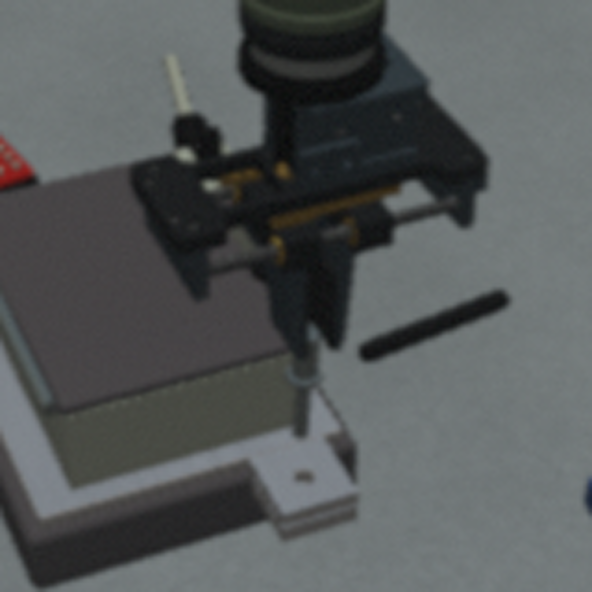

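The pin hangs upright between the fingers. Its tip is at crop (302,433), directly above the hole at (305,477). I'll compare the expected projections and then insert.

```bash
python3 - <<'E'
from h import *
np.set_printoptions(precision=4,suppress=True)
S=lambda u,v:np.array([(u+.5)/3.7-.5+240,(v+.5)/3.7-.5+140])
print(proj("scene",[.6,.0265,.096]),S(302,433),proj("scene",[.6,.0265,.062]),S(305,477))
print(r.move_l([.600,.0265,.108],vel=.08,guard=8))
s=r.observe();print(s["position"],s["wrist_force"])
g=r.move_l([.600,.0265,.0725],vel=.03,guard=12)
s=r.observe();print(g,s["time_s"],s["position"],s["wrist_force"],s["ft_torque"],s["opening"])
E
```

```text
[322.0969 257.9027] [321.2568 256.6622] [321.9286 268.8654] [322.0676 268.5541]
False
[0.5999 0.0266 0.108 ] [-1.1878  0.7841 -0.7125]
False 8.1417 [0.6    0.0265 0.0726] [-0.5859  0.9106 -0.1675] [-0.0617  0.1805  0.0483] 0.013491088003289273
```

```bash
python3 - <<'E'
from h import *
np.set_printoptions(precision=4,suppress=True)
g=r.move_l([.600,.0265,.0685],vel=.02,guard=6)
s=r.observe();print(g,s["position"],s["wrist_force"],s["ft_torque"],s["opening"])
r.ungrasp();r.wait(.4)
g=r.move_l([.600,.0265,.20],vel=.12)
s=r.observe();print(s["time_s"],s["position"],s["wrist_force"])
r.move_pose([.45,-.08,.24],[180,0,80.4])
im=r.camera("scene")[:,:,::-1];cv2.imwrite("pics/s3.png",cv2.resize(im[140:300,240:400],None,fx=3.7,fy=3.7,interpolation=cv2.INTER_CUBIC))
cv2.imwrite("pics/t3.png",r.camera("top")[:,:,::-1])
E
```

```text
True [0.6009 0.0269 0.0705] [0.6974 0.7457 3.2292] [-0.0051 -0.0273 -0.0083] 0.013775668110210292
11.225 [0.5994 0.0265 0.1991] [0.0461 0.2011 0.1747]
```

View pics/s3.png

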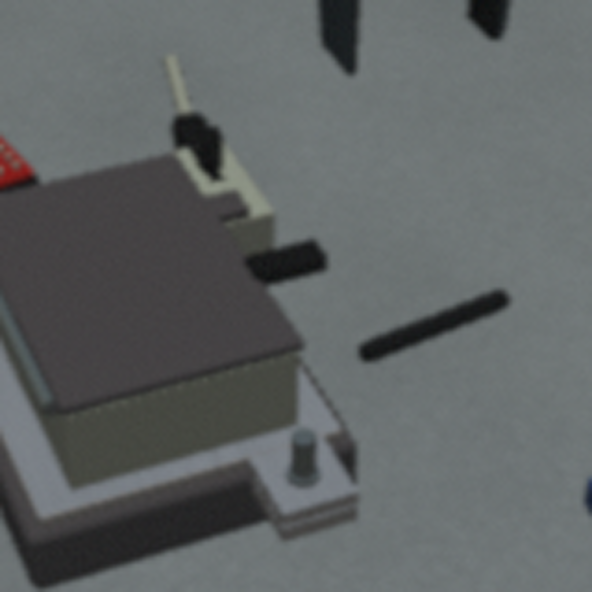

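The pin is seated: the collar is flat on the ear at crop (303,482) and the grip is upright. Next is the tongue. First I'll check reachability over the arc, then grasp and tug.

```bash
cat >> h.py <<'E'
from scipy.spatial.transform import Rotation as Ro
np.set_printoptions(precision=4,suppress=True)
Y=np.radians(-9.7);Rs=np.array([[np.cos(Y),-np.sin(Y),0],[np.sin(Y),np.cos(Y),0],[0,0,1]])
O=np.array([.6333,-.1356,0]);W=lambda *p:O+Rs@np.array(p)/1000
def att(a,sg):  # fingers tilted forward by a deg, closing along shaker y
    a=np.radians(a);z=Rs@[np.sin(a),0,-np.cos(a)];y=sg*Rs[:,1]
    return Ro.from_matrix(np.c_[np.cross(y,z),y,z]).as_euler('xyz',degrees=True),z
def pose(th,a0,sg,back=0,gx=-107,d=.014):   # TCP pose for lid angle th (rad)
    e,z=att(a0-np.degrees(th),sg)
    v=Ro.from_rotvec([0,th,0]).apply([gx-79,0,3])
    g=W(79+v[0],35,127+v[2]);return g+z*(d-back),e
E
python3 - <<'E'
from h import *
for sg in(1,-1):
  for a0 in(55,40,25):
    J=[r.solve_ik(*pose(th,a0,sg,b)) for th,b in((0,.09),(0,0),(.45,0),(.9,0))]
    print(sg,a0,pose(.9,a0,sg)[0]);[print('  ',None if j is None else np.round(j,0)) for j in J]
E
```

```text
1 55 [ 0.6062 -0.0955  0.2606]
   [-11.  -4. 148. 177.  19.  92.]
   [-10.  11. 145. 179.  32.  91.]
   [-10.   4. 115.   0.  33. -91.]
   [-10.  18.  80.   0.  78. -90.]
1 40 [ 0.6027 -0.0949  0.2608]
   [-10.  -6. 132.   2.  14. -93.]
   None
   [-10.  10. 102.   0.  54. -90.]
   [-10.  27.  67.  -0.  97. -90.]
1 25 [ 0.5992 -0.0943  0.262 ]
   [-10.  -1. 117.   0.  39. -91.]
   [-10.   9. 121.   0.  26. -91.]
   [-10.  17.  90.  -0.  73. -90.]
   [-10.  36.  55.  -0. 115. -90.]
-1 55 [ 0.6062 -0.0955  0.2606]
   [-11.  -4. 148. 177.  19. -88.]
   [-10.  11. 145. 179.  32. -89.]
   [-10.   4. 115.   0.  33.  89.]
   [-10.  18.  80.   0.  78.  90.]
-1 40 [ 0.6027 -0.0949  0.2608]
   [-10.  -6. 132.   2.  14.  87.]
   None
   [-10.  10. 102.   0.  54.  90.]
   [-10.  27.  67.  -0.  97.  90.]
-1 25 [ 0.5992 -0.0943  0.262 ]
   [-10.  -1. 117.   0.  39.  89.]
   [-10.   9. 121.   0.  26.  89.]
   [-10.  17.  90.  -0.  73.  90.]
   [-10.  36.  55.  -0. 115.  90.]
```

```bash
python3 - <<'E'
from h import *
a0,sg=20,-1
r.move_pose(*pose(0,a0,sg,.09))
p,e=pose(0,a0,sg)
print("appr",r.move_l(p,e,vel=.08,guard=6))
r.close_gripper(15);r.wait(.2)
s=r.observe();print(s["time_s"],s["position"],p,s["opening"],s["grip_force"],s["wrist_force"])
p,e=pose(.022,a0,sg);print(r.move_l(p,e,vel=.02,guard=9));r.wait(.3)
s=r.observe();print(s["time_s"],s["position"],p,s["opening"],s["wrist_force"])
p,e=pose(.06,a0,sg);g=r.move_l(p,e,vel=.02,guard=8)
s=r.observe();print(g,s["time_s"],s["position"],p,s["opening"],s["wrist_force"])
E
```

```text
appr False
16.075 [ 0.5384 -0.0838  0.1168] [ 0.5384 -0.0839  0.1168] 0.02099691414156915 14.994949692045338 [ 0.0901  0.3774 -0.5996]
False
16.725 [ 0.5382 -0.0838  0.1207] [ 0.5383 -0.0838  0.1208] 0.020799967102355654 [ 1.2137 -0.7582 -2.8987]
True 17.0 [ 0.5378 -0.0836  0.1232] [ 0.5382 -0.0838  0.1277] 0.020488420314764506 [ 2.0423  0.3441 -2.2106]
```

```bash
python3 - <<'E'
from h import *
a0,sg=20,-1
p,e=pose(.028,a0,sg);r.move_l(p,e,vel=.02);r.wait(.2);s=r.observe();print(s["position"],s["wrist_force"])
p,e=pose(.05,a0,sg);g=r.move_l(p,e,vel=.01,guard=8);s=r.observe();print(g,s["position"],p,s["wrist_force"])
p,e=pose(.037,a0,sg);g=r.move_l(p,e,vel=.01,guard=8);r.wait(.2);s=r.observe();print(g,s["time_s"],s["position"],p,s["wrist_force"])
E
```

```text
[ 0.538  -0.0838  0.1218] [ 1.1732 -0.0584 -2.1267]
True [ 0.5378 -0.0836  0.1233] [ 0.5382 -0.0838  0.1259] [ 3.1989 -0.5984 -2.1643]
False 18.3167 [ 0.538  -0.0838  0.1234] [ 0.5382 -0.0838  0.1236] [ 1.2551  0.0243 -3.5651]
```

Caught: the guard stopped the lift twice at 6.5 mm, exactly where the catch is. I'll lower the lid, let go and push the release knob.

```bash
python3 - <<'E'
from h import *
a0,sg=20,-1
p,e=pose(0,a0,sg);r.move_l(p,e,vel=.03);r.ungrasp()
p,e=pose(0,a0,sg,.09);r.move_l(p,e,vel=.12)
e,_=att(0,sg);r.move_pose(W(-97,-62,210),e);r.close_gripper(20)
print("down",r.move_l(W(-97,-62,138),e,vel=.1,guard=6))
for y in(-72,-78,-84,-90,-100):
    g=r.move_l(W(-97,y,138),e,vel=.025,guard=12)
    s=r.observe();q=Rs.T@(s["position"]-O);print(y,g,q*1000,Rs.T@s["wrist_force"])
    if g:break
r.wait(.2)
print(r.observe()["time_s"])
cv2.imwrite("pics/t4.png",r.camera("top")[:,:,::-1])
E
```

```text
down False
-72 False [-97.01   -72.1835 138.043 ] [-0.7478  0.4953 -0.4242]
-78 False [-96.9835 -78.1405 137.971 ] [-0.0497 -0.3049  0.4172]
-84 False [-97.0071 -84.1428 138.0068] [ 0.3065  0.4623 -0.4139]
-90 False [-96.9909 -90.1552 137.9768] [0.7484 0.2555 0.9875]
-100 False [ -97.0427 -100.0955  137.967 ] [0.1222 0.5227 1.0314]
25.9833
```

```bash
python3 - <<'E'
from h import *
s=r.observe();print(s["opening"],s["orientation"],Rs.T@s["wrist_force"])
f=lambda n,x,y:cv2.resize(r.camera(n)[y:y+100,x:x+100,::-1],None,fx=4,fy=4,interpolation=cv2.INTER_CUBIC)
cv2.imwrite("pics/k5.png",np.hstack([f("scene",230,130),f("top",350,190)]))
E
```

```text
0.00075456859381297 [-179.9985    0.0015   -9.6925] [-0.0396  0.1306  1.1585]
```

View pics/k5.png

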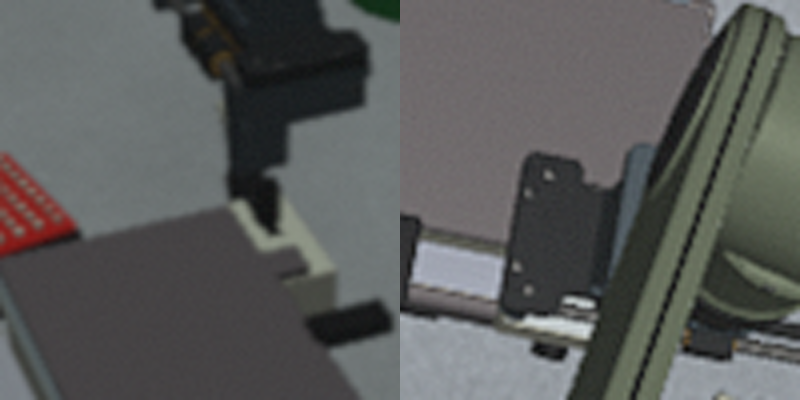

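The scene crop shows the closed fingers on the knob's post at about (240,190), with nothing blocked. The stop has not been felt yet, so I'll push on until the guard trips.

```bash
python3 - <<'E'
from h import *
e,_=att(0,-1)
for y in(-103,-106,-109,-112,-115,-118):
    g=r.move_l(W(-97,y,138),e,vel=.02,guard=10)
    s=r.observe();q=Rs.T@(s["position"]-O);print(y,g,q*1000,Rs.T@s["wrist_force"])
    if g:break
im=r.camera("scene")
print(s["time_s"])
E
```

```text
-103 False [ -97.0041 -103.1488  137.9854] [ 0.2749 -0.4174  0.8534]
-106 False [ -96.9962 -106.1564  137.9966] [-0.041  -0.4783  0.4739]
-109 False [ -97.0005 -109.1192  137.9859] [ 0.0904  0.8721 -0.6786]
-112 False [ -96.9995 -112.1181  137.9965] [0.5989 0.2659 0.1278]
-115 False [ -96.9899 -115.1019  137.9975] [-0.714   0.208  -1.0735]
-118 False [ -97.0204 -118.1381  137.9963] [0.5389 0.1627 0.1156]
27.9333
```

```bash
python3 - <<'E'
from h import *
e,_=att(0,-1)
r.move_l(W(-97,-118,200),e,vel=.15);r.move_pose(W(-180,30,240),e)
f=lambda n,x,y:cv2.resize(r.camera(n)[y:y+100,x:x+100,::-1],None,fx=4,fy=4,interpolation=cv2.INTER_CUBIC)
cv2.imwrite("pics/k6.png",np.hstack([f("scene",230,130),f("top",350,190)]))
print(r.observe()["time_s"])
E
```

```text
29.3833
```

View pics/k6.png

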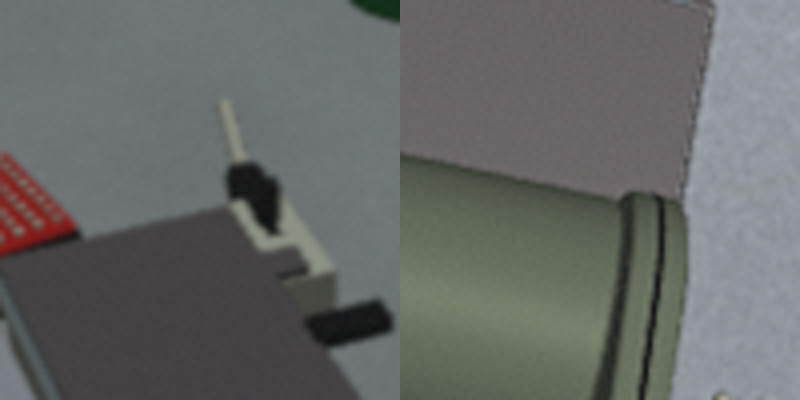

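The scene crop shows a dark blob at (230-280,165-235), where the knob and the pipette body behind it overlap. That doesn't tell me whether the knob moved, so I'll clear the arm and compare masks numerically.

```bash
python3 - <<'E'
from h import *
e,_=att(0,-1)
r.move_pose(W(-230,140,240),e)
t0=cv2.imread("pics/top0.png",0);t=cv2.cvtColor(r.camera("top"),cv2.COLOR_RGB2GRAY);s0=cv2.imread("pics/scene0.png",0);s=cv2.cvtColor(r.camera("scene"),cv2.COLOR_RGB2GRAY)
cv2.imwrite("pics/t7.png",t)
print("proj home/out top",proj("top",W(-97,-93,154)),proj("top",W(-97,-109,154)),proj("top",W(-97,-93,122)),"scene",proj("scene",W(-97,-93,154)),proj("scene",W(-97,-93,122)),proj("scene",W(-97,-109,154)))
for im in(t0,t): print((im[258:276,394:424]//10))
for im in(s0,s): print((im[164:192,282:306]//10))
print(r.observe()["time_s"])
E
```

```text
proj home/out top [408.2374 262.5327] [415.6259 263.9706] [405.5421 264.3034] scene [295.2051 175.4044] [295.5206 185.9211] [292.8511 172.1962]
[[17 18 18 18 18 18 18 18 18 18 18 19 17 15 13 13 13 11  9  7  8 10 12 12
  12 12 13 14 14 14]
 [17 18 17 17 17 17 17 18 18 18 18 18 19 19 19 19 19 17 15 13 13 14 16 16
  15 13 14 14 15 14]
 [17 17 17 17 17 18 18 18 18 18 17 16 15 16 15 17 18 19 19 18 18 18 18 18
  18 18 17 15 14 14]
 [18 18 17 18 18 18 18 18 18 17 13  7  2  3  3  8 13 17 18 18 18 18 18 18
  18 18 17 15 14 14]
 [17 17 17 18 17 15 15 16 17 12  4  2  3  3  3  3  0 13 18 18 17 18 18 17
  17 18 17 15 14 14]
 [17 17 18 18 15  7  4  7  8  5  2  3  4  4  4  4  1 13 18 18 18 17 18 18
  17 18 16 14 14 14]
 [18 18 18 19 12  4  3  4  3  2  2  3  4  4  4  4  3 14 17 18 19 18 18 18
  18 18 15 14 14 14]
 [17 18 18 18 12  3  3  4  3  3  3  4  5  5  5  5  3  7 11 14 16 15 16 17
  18 18 15 14 14 14]
 [18 17 18 18 12  4  5  4  3  3  2  4  5  4  5  5  3  3  3  3  4  5  7 10
  14 17 14 13 14 14]
 [17 18 18 18 15 13 13 13  8  2  2  3  3  3  4  4  3  4  4  4  4  4  3  2
   4 14 15 14 14 14]
 [18 1
[... 5975 characters left out ...]
 13 14 12 11 11]
 [ 7  6  7  6  6  7  9 12 14 13 11  7  2  1  2  2  2  6 10 13 14 13 12 11]
 [ 6  6  6  6  6  6  7 10 13 14 12  8  3  2  2  2  3  6 10 13 14 14 13 11]
 [ 6  6  7  7  6  6  7  9 12 13 13 11  6  3  2  2  3  7 12 14 14 14 14 12]
 [ 6  6  6  6  6  6  6  7  9 12 14 13 10  6  4  2  3  8 12 14 14 14 14 13]
 [ 6  6  6  6  7  6  6  7  7 10 13 14 13 11  7  3  3  7 11 13 14 14 14 14]
 [ 6  6  6  6  6  6  6  6  7  9 12 13 14 13 11  7  6  8 10 13 14 14 14 14]
 [ 6  6  6  6  6  6  6  6  7  7  9 12 14 14 13 11 12 12 13 13 14 14 14 14]
 [ 6  6  6  6  6  6  6  6  6  6  7 10 13 14 14 14 14 14 14 13 13 13 14 14]
 [ 6  6  6  6  6  7  6  6  6  6  7  9 12 13 14 14 13 13 11 11 10 10 12 13]]
30.0333
```

The knob has not moved (the masks are identical before and after), so the closed fingers went past it without contact. I'll grip the post between the pads and draw it outwards.

```bash
python3 - <<'E'
from h import *
e,_=att(0,-1)
r.ungrasp();r.move_pose(W(-98,-92,190),e)
print("down",r.move_l(W(-98,-92,136),e,vel=.1,guard=6))
r.close_gripper(12);s=r.observe();print(s["time_s"],Rs.T@(s["position"]-O),s["opening"],s["grip_force"],Rs.T@s["wrist_force"])
E
python3 - <<'E'
import cv2,numpy as np
a=cv2.imread("pics/k5.png",0)[:,:400].astype(int);b=cv2.imread("pics/k6.png",0)[:,:400].astype(int)
d=np.abs(a-b)[120:260:8,200:320:6];print(d)
E
```

```text
down False
34.5417 [-0.098 -0.092  0.136] 0.0006206542537206433 0.0 [ 0.1113 -0.2189  1.3187]
[[  0   2   1   4  49 102  85  75  79  82  80  80  80  79  84  75  64  48
   31  22]
 [  2   0   1   1  34 105 106  78  78  78  81  80  82  82  75  27   0   2
    3   3]
 [  1   1   0   1  19  94 107  83  79  83  79  81  82  81  70  23   4   1
    1   1]
 [  1   1   1   1  12  75 111  85  75  78  81  80  80  82  70  18   2   1
    2   0]
 [  1   2   1   0   2  62 109 101  81  81  82  83  82  79  68  18   2   1
    2   1]
 [  2   1   3   3   6  54  84  81  66  65  78  84  84  81  64  14   1   0
    1   1]
 [  2   2   0   2   1   7   8   3   0   2  30  49  34  22  14   1   0   2
    1   1]
 [  0   1   1   1   1   0   0   3   2   1   1   0   0   2   1   2   1   2
    2   1]
 [  1   0   1   1   1   1   0   3   1   2   1   4   5   1   2   1   1   1
    1   2]
 [  1   1   2   1   0   1   4   2   2   2   6   2   3   1   0   2   1   2
    0   2]
 [  1   1   1   2   1   1   1   2   1   1   1   2   2   1   3   0   0   1
    1   1]
 [  2   0   2   0   1   1   2   2   2   1   4   0   2   2   1   2   0   2
    1   0]
 [  2   1   1   3   1   0   1   3   1   1   2   1   3   1   2   0   1   2
    1   1]
 [  0   1   0   2   1   0   0   0   2   0   1   0   1   0   0   1   1   2
    1   2]
 [  0   0   0   3   0   0   1   4   1   1   1   2   1   1   2   1   2   2
    1   0]
 [  2   1   0   2   1   1   1   1   1   0   1   1   1   1   1   2   3   3
    1   2]
 [  1   1   1   1   1   0   1   1   1   0   1   1   1   1   2   2   1   3
    2   1]
 [  0   2   0   1   3   0   0   2   0   1   0   2   2   1   1   0   0   2
    2   1]]
```

The diff shows the fingertips ended at scene row ~171, so the real tips sit about 20 mm above the stated TCP height. That agrees with how much of the pin's grip was exposed in s2. I'll go lower, guarded, and grip the knob.

```bash
python3 - <<'E'
from h import *
e,_=att(0,-1)
L=lambda s:(Rs.T@(s["position"]-O)*1000,s["opening"],s["grip_force"],Rs.T@s["wrist_force"],s["time_s"])
r.ungrasp()
print("down",r.move_l(W(-98,-92,117),e,vel=.05,guard=5))
r.close_gripper(12);s=r.observe();print(*L(s))
if s["opening"]>.008:
    g=r.move_l(W(-98,-113,117),e,vel=.03,guard=10);print(g,*L(r.observe()))
E
```

```text
down False
[-97.9886 -92.0121 117.0056] 0.014217060756952744 11.999947428703308 [0.7318 0.4084 0.2574] 37.625
True [ -98.1773 -110.0488  116.9788] 0.014147574801078856 12.008392363786697 [0.4348 1.3964 3.5006] 38.2917
```

The knob was gripped at 14 mm, moved 18 mm and met its stop. Back to the tongue, with a deeper grip this time.

```bash
python3 - <<'E'
from h import *
a0,sg,d=20,-1,.031
L=lambda s:(s["time_s"],s["position"],s["opening"],s["grip_force"],s["wrist_force"])
e,_=att(0,sg)
r.ungrasp();r.move_l(W(-98,-109,200),e,vel=.15)
r.move_pose(*pose(0,a0,sg,.09,d=d))
t=cv2.cvtColor(r.camera("scene"),cv2.COLOR_RGB2GRAY);s0=cv2.imread("pics/scene0.png",0)
D=cv2.absdiff(t,s0)[168:192,284:302]>25;print("knob changed px",D.sum())
p,e=pose(0,a0,sg,d=d);print("appr",r.move_l(p,e,vel=.08,guard=6))
r.close_gripper(25);print(*L(r.observe()))
for th in(.03,.08,.14):
    p,e=pose(th,a0,sg,d=d);g=r.move_l(p,e,vel=.03,guard=9);print(th,g,p,*L(r.observe()))
    if g:break
E
```

```text
knob changed px 54
appr False
43.2667 [ 0.5442 -0.0848  0.1009] 0.021786191081096477 24.995023012161255 [ 0.6431  1.6982 -0.3237]
0.03 False [ 0.5435 -0.0847  0.1061] 43.5917 [ 0.5434 -0.0847  0.1058] 0.021909629458373738 24.99597430229187 [ 0.5626  0.1541 -2.7061]
0.08 False [ 0.5427 -0.0846  0.115 ] 44.0333 [ 0.5426 -0.0846  0.1146] 0.021826075625573482 24.99697208404541 [ 0.0736  0.7391 -2.6056]
0.14 False [ 0.5423 -0.0845  0.1256] 44.5417 [ 0.5422 -0.0845  0.1252] 0.021777304445203916 24.998773634433746 [ 1.145   0.0926 -2.0908]
```

The lid is free. I'll raise it along the arc to about 0.87 rad.

```bash
python3 - <<'E'
from h import *
a0,sg,d=20,-1,.031
L=lambda s:(s["time_s"],s["position"],s["opening"],s["grip_force"],s["wrist_force"])
for th in np.arange(.22,.881,.082):
    p,e=pose(th,a0,sg,d=d);g=r.move_l(p,e,vel=.05,guard=12)
    if g:print("guard",th);break
r.wait(.3);print(p,*L(r.observe()))
f=lambda n,x,y:cv2.resize(r.camera(n)[y:y+200,x:x+200,::-1],None,fx=2,fy=2,interpolation=cv2.INTER_CUBIC)
cv2.imwrite("pics/end.png",np.hstack([f("scene",190,100),f("top",250,120)]))
E
```

```text
[ 0.5866 -0.0921  0.245 ] 48.8083 [ 0.5867 -0.0921  0.2449] 0.021928986659277845 25.00493824481964 [-1.0031  0.0106 -3.9076]
```

View pics/end.png

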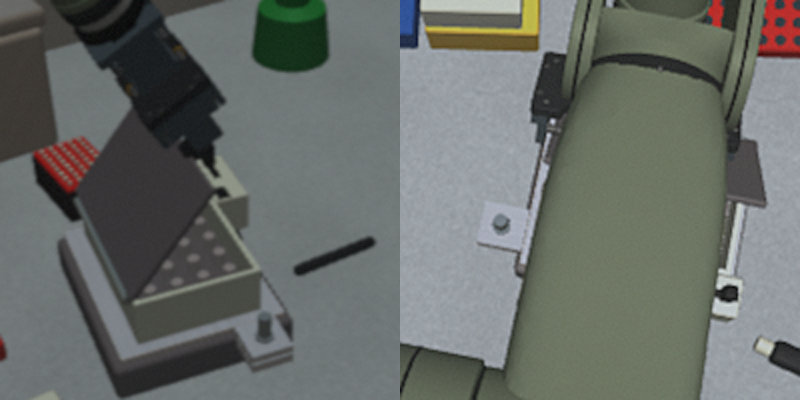

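The picture shows the lid about halfway up with the fingers on its tongue at about (200,150). The pin is seated at (265,325) and the knob is out at (728,293).

```bash
python3 -c "
from rig import r
print(r.hand_in())"
```

```text
the job is handed in; nothing more can be done
None
```

I handed the job in at about 49 s, with no verdict shown: the lock pin is fully home and released, the tug showed the lid was caught, the release knob was slid out to its stop, and the gripper is holding the lid by its tongue at about 0.88 rad (50°).

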